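Square the stone in the measuring board

TASK

Ready the dark stone block on the wooden measuring board for reading its breadth. With the fingertips, push the stone along the board until one of its long sides lies flat against the upright end stop, leaving the slide back near its own end meanwhile; then push the slide along until it meets the other side of the stone. Only push: the stone must not be lifted off the board or tipped, and the bottles and sanding block beside the board stay where they are.

Things in the scene. Friction and masses are not known exactly. Their poses are not given: they have to be found in the camera images.
- board: The wooden measuring board, fixed to the worktop, 370 x 150 mm and 10 mm thick, with steel rules let into both long edges. Origin: centre of its underside, on the worktop (z = 0); z up; x along its length, from the slide towards the end stop; y across it. The upright end stop is fixed across the board at the +x end: 130 mm wide, 42 mm tall above the board's top, its flat inner face at x = +150 mm.
- stone: The dark brown stone block, roughly brick-shaped with slightly uneven sides, 59 mm (its x) by 103 mm (its y), 34 mm high, 0.3 to 0.6 kg, loose, lying on top of the board between slide and stop with its long sides roughly across the board. Origin: centre of its underside; z up.
- slide (a joint): How far the slide has moved along the board towards the end stop (m): 0 at the slide's own end, travel 0.26. It runs on a guide with about 2 N of friction and stays where it is left.
- slide_face (a point): Centre of the slide's flat front face, the one towards the stone, 20 mm above the board's top. The slide is a wooden block 120 mm wide across the board and 47 mm long: a 12 mm thick front plate whose top is 41 mm above the board, and behind it a lower heel 35 mm long whose top is 28 mm above the board.
- slide_back (a point): Centre of the flat, upright back face of the slide's heel, 47 mm behind the front face, 14 mm above the board's top: the place to push the slide.
- ethanol: White bottle with blue cap, 58 mm diameter, 130 mm high, loose, standing on the worktop beside the board. Origin: centre of its underside. To be left alone.
- resin: Amber bottle with red cap, 52 mm diameter, 105 mm high, loose, standing on the worktop beside the board. Origin: centre of its underside. To be left alone.
- sander: Black sanding block, 36 x 72 x 26 mm, loose, lying on the worktop beside the board. Origin: centre of its underside. To be left alone.
There are look-alikes about, which are no part of the job. There is more than one size of the stone; the job needs the middle-sized.

How it is judged:
By the outcome, as a careful person would: the job done as asked, in the order asked, and still so for the second after the job is handed in, with the robot touching nothing.
It also fails if it takes over 48 s, if anything falls off the work surface, if the arm or the gripper's body presses on something with over 40 N, if the wrist force passes 120 N, or if a joint passes its speed limit or range.

ROBOT

A 6-joint arm with a two-finger parallel gripper is mounted at the origin on a cart in front of the work surface, level with it; the furniture and walls round the work are solid. World frame = base frame: x ahead of the robot, y to its left, z up, the work surface at z = 0. Lengths are in mm, angles in rad, forces in N, time in s.
With the tool pointing down it reaches from about 350 to 775 mm from the base axis. Payload 7.3 kg.
Tool frame: the origin (TCP) lies at the very end of the fingers, on their centre line; the grasp point (between the pads) lies 19 mm behind it; z points along the fingers, y is the line along which they close (so a half turn about z gives the same grasp; the last joint's range is limited). The gripper opens to 92 mm and grips with 3 to 60 N. Pads are 19 mm wide; open, the fingers measure 130 mm over their backs; the gripper's body (75 mm by 190 mm) begins 47 mm behind the grasp point.
Start: joints at [1.114, 0.342, 1.524, -0, 1.275, -0.146], TCP at [160.541, 499.871, 226.741] pointing down, gripper open.
Joint ranges: [-2.53, 2.53], [-0.77, 2.02], [0.04, 2.7], [-1, 4.14], [0.28, 2.66], [-3.11, 3.11]. Speed limits (rad/s): [2.57, 2.57, 3.14, 3.14, 3.14, 3.14].

INTERFACE

Orientations are given as [roll, pitch, yaw] about the fixed x, y, z axes, in that order (R = Rz(yaw) Ry(pitch) Rx(roll)).
In Python, from plant import get_obs, vision, workorder gives the robot as it stands.
- The arm moves only by the shell command python3 -m pendant 'ROWS' [OPENING]. ROWS is a JSON object of lists of equal length, an entry for each row: "dp": the shift along the tool's x, y, z in m, a list of three; "rotation": the turn, a rotation vector about the tool's x, y, z in rad, a list of three. A call has 1 to 8 rows; each row is the pose to reach, as a shift and turn from the pose commanded when the call began, along the tool's axes at that moment; what a row does not reach only later rows make up. A row lasts 1/8 s, in which the tool goes at most 62.5 mm and 10.7 degrees, less where a joint would pass 70% of its speed; a pose out of reach is approached as far as the arm can. A call with a gripper value outside its range is refused whole. OPENING is the finger opening in m, from 0 to 0.0918, set as the call begins (- or left out, the last holds). The fingers move at their own pace and stop on an object; the grip force is fixed at half the most. Time passes only in rows, so rows that repeat a pose let the fingers close. It gives the time, the measured TCP pose, the force, the opening and the grip force at its end, in the units of the state.
- get_obs(): the state, without advancing time (a new reading comes with each control period).
- vision.capture(name): name is "scene" or "top" or "wrist"; returns a dict with "pixels" (384x512x3 uint8, red, green, blue), "vfov" (degrees; the focal length in pixels is half the picture's height over the tangent of half this angle, whatever the lens; pixels are square), "cx", "cy" (the principal point, pixels), "dist" ([k1, k2, p1, p2, k3] as OpenCV has them; the pictures are not rectified), "pose" (4x4, takes a point from camera to world coordinates); the wrist camera has in their place "T_tool_cam" (4x4, takes a point from camera to tool coordinates, whose origin is the TCP and whose axes are the flange's). Camera axes: x right, y up, looking along -z (the intrinsics and any distortion apply to the point x, -y, -z); pixel columns grow to the right and rows downward; lengths in mm; the calibration is good to about 2 mm. A picture is of the moment at which its call begins: read the wrist's pose just before it. There is no depth.
- workorder.close_job(): hands the job in; it is judged then, once.
The state is a dict: "time": time; "joint_positions": joint angles; "dq": joint speeds; "tau": joint torques, N m; "tool_pos": TCP position; "tcp_rot": TCP orientation; "contact_force": force on the tool from outside, world axes, zero at the start; "moment": the same for the moment, N m; "grip_width": finger opening in mm; "finger_force": force on a finger pad.
Only numpy, scipy, OpenCV 4.12 (cv2) and the standard library are available. Lean on these libraries where they do the work, as an engineer would, in place of code of your own. Each camera call takes 0.05 s, during which the arm holds its last target. There are 200 camera calls.

## Working session

There is one attempt and no reset: what is moved stays moved. The work goes in short steps, Python scripts to look and compute and a shell command to move; the robot and the scene stay as the last step left them, time stands still between calls to the robot, and variables do not carry over. Pictures are saved under pics/ and viewed, at most 10 in all, crops included, and the job is handed in when it is done.

```bash
mkdir -p pics; ls; python3 - <<'E'
from plant import get_obs, vision
import cv2, numpy as np
o=get_obs(); print(o)
for n in ("scene","top"):
    c=vision.capture(n); cv2.imwrite(f"pics/{n}0.png",c["pixels"][:,:,::-1])
    np.save(f"pics/{n}0.npy",c,allow_pickle=True)
    print(n,{k:c[k] for k in c if k!="pixels"})
E
```

```text
pics
{'time': 0.0, 'joint_positions': array([ 1.11399837e+00,  3.42734204e-01,  1.52503566e+00,  9.99568788e-06,
        1.27540151e+00, -1.46027093e-01]), 'dq': array([-4.92904201e-04,  1.03336441e-03, -1.56495321e-04,  5.32970900e-04,
        2.00549542e-05, -6.75624079e-04]), 'tau': array([-1.80172092e-04, -4.31245673e+01, -2.44222605e+01,  7.17851752e-02,
        5.59513690e-02, -1.25742054e-04]), 'tool_pos': array([160.34478944, 499.47689464, 226.03250465]), 'tcp_rot': array([-3.14003212e+00, -2.39174161e-04,  2.83081868e+00]), 'contact_force': array([-0.02260449,  0.01944935, -0.73984921]), 'moment': array([-0.03147835,  0.04585785, -0.00927807]), 'finger_force': 0.0, 'grip_width': 91.72437383597088}
scene {'vfov': 56.47155603107161, 'cx': 257.40326299010104, 'cy': 187.8903948627351, 'dist': array([-0.09445593,  0.        ,  0.        ,  0.        ,  0.        ]), 'pose': array([[ 5.53000068e-01,  6.27076181e-01, -5.48604036e-01,
         1.08591759e+02],
       [-8.33009015e-01,  4.02731817e-01, -3.79345573e-01,
        -2.44229816e+02],
       [-1.69382732e-02,  6.66770236e-01,  7.45070834e-01,
         6.92588594e+02],
       [ 0.00000000e+00,  0.00000000e+00,  0.00000000e+00,
         1.00000000e+00]])}
top {'vfov': 45.826627358360746, 'cx': 260.05256498628734, 'cy': 193.47505301077646, 'dist': array([-0.1638655,  0.       ,  0.       ,  0.       ,  0.       ]), 'pose': array([[ 7.18571168e-02,  9.76419120e-01, -2.03573712e-01,
         2.70953716e+02],
       [-9.97406408e-01,  7.11878957e-02, -1.06179047e-02,
         5.72736881e+01],
       [ 4.12445900e-03,  2.03808696e-01,  9.79002045e-01,
         1.36487504e+03],
       [ 0.00000000e+00,  0.00000000e+00,  0.00000000e+00,
         1.00000000e+00]])}
```

View pics/scene0.png

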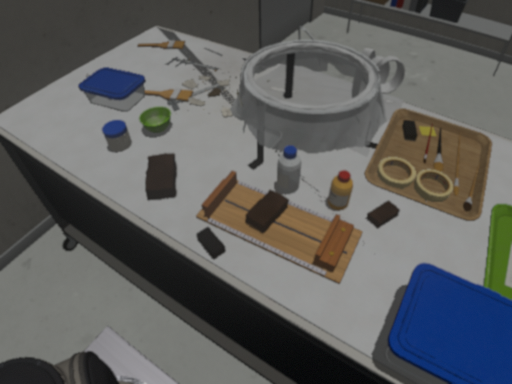

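View pics/top0.png

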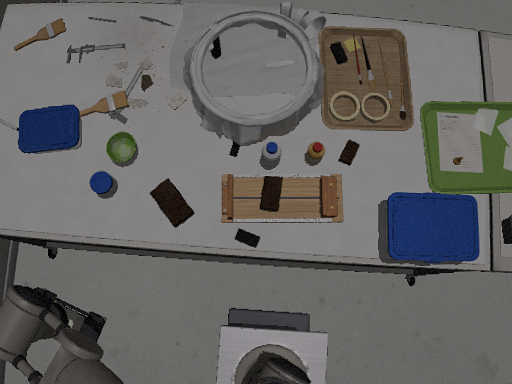

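The board is seen with its slide at right (top px ~331,198), the stop at left (~227,198) and the stone at ~(271,193). The bottles are at (271,150) and (316,150), with sander candidates at (247,238) and (235,149). Next I'll crop and mask.

```bash
cat > h.py <<'E'
import numpy as np, cv2
from plant import get_obs, vision
def load(n): return np.load(n,allow_pickle=True).item()
def K(c):
    f=c["pixels"].shape[0]/2/np.tan(np.radians(c["vfov"])/2)
    return np.array([[f,0,c["cx"]],[0,f,c["cy"]],[0,0,1.]])
def plane(c,px,z):
    u=cv2.undistortPoints(np.array(px,float).reshape(-1,1,2),K(c),c["dist"]).reshape(-1,2)
    P=c["pose"]; d=np.c_[u[:,0],-u[:,1],-np.ones(len(u))]@P[:3,:3].T; o=P[:3,3]
    return o+d*((np.asarray(z)-o[2])/d[:,2])[:,None]
def proj(c,X):
    P=c["pose"]; q=(np.array(X,float).reshape(-1,3)-P[:3,3])@P[:3,:3]*[1,-1,-1]
    return cv2.projectPoints(q,np.zeros(3),np.zeros(3),K(c),c["dist"])[0].reshape(-1,2)
E
python3 - <<'E'
from h import *
a=load("pics/top0.npy")["pixels"][125:250,205:360,::-1]
b=load("pics/scene0.npy")["pixels"][140:275,185:370,::-1]
a=cv2.resize(a,None,fx=5,fy=5,interpolation=cv2.INTER_CUBIC); b=cv2.resize(b,None,fx=4,fy=4,interpolation=cv2.INTER_CUBIC)
cv2.imwrite("pics/a1.png",a[:600,:800]); cv2.imwrite("pics/b1.png",b)
for n in("top0","scene0"):
    c=load(f"pics/{n}.npy"); im=c["pixels"]
    hsv=cv2.cvtColor(im,cv2.COLOR_RGB2HSV); m=(hsv[...,2]<75).astype(np.uint8)
    print(n)
    for k in cv2.findContours(m,0,2)[0]:
        ar=cv2.contourArea(k)
        if 80<ar<2000:
            r=cv2.minAreaRect(k); print(ar,np.round(r[0]),plane(c,[r[0]],30)[0].round(),np.round(r[1]), im[int(r[0][1]),int(r[0][0])])
E
```

```text
top0
1330.0 [276. 367.] [48. -8. 30.] [32. 69.] [65 63 60]
1394.5 [265. 319.] [181.  31.  30.] [89. 19.] [63 62 67]
252.0 [247. 238.] [412. 101.  30.] [23. 13.] [ 5 13  9]
207.5 [506. 229.] [ 491. -704.   30.] [28. 10.] [21 24 27]
777.5 [407. 248.] [ 414. -378.   30.] [101.  52.] [ 29  52 107]
1031.0 [171. 203.] [501. 336.  30.] [45. 25.] [27 23 15]
740.5 [284. 196.] [545.  -1.  30.] [ 41. 102.] [124  98  73]
160.5 [109. 189.] [529. 535.  30.] [14. 23.] [11 25 60]
162.5 [269. 162.] [649.  51.  30.] [19. 15.] [60 58 59]
126.5 [311. 159.] [668. -77.  30.] [17. 12.] [51 45 44]
99.5 [128. 157.] [634. 489.  30.] [14. 29.] [ 92 106  72]
277.5 [348. 152.] [ 698. -191.   30.] [13. 24.] [28 13  5]
160.0 [118. 144.] [675. 525.  30.] [18. 28.] [89 98 76]
100.0 [ 64. 138.] [685. 708.  30.] [32. 84.] [20 40 84]
81.5 [115. 116.] [765. 550.  30.] [17. 30.] [76 79 78]
174.0 [462. 106.] [ 888. -565.   30.] [ 6. 65.] [57 74 33]
1071.0 [265. 127.] [759.  71.  30.] [ 47. 107.] [56 58 68]
113.0 [145.  82.] [889. 470.  30.] [12. 14.] [52 44 38]
192.0 [405.  88.] [ 932. -374.   30.] [63.  6.] [74 64 48]
90
[... 751 characters left out ...]
59 42]
124.5 [436. 179.] [ 873. -277.   30.] [27.  9.] [55 49 42]
1163.0 [272. 202.] [576.  39.  30.] [29. 64.] [47 39 32]
1152.0 [160. 176.] [494. 327.  30.] [45. 29.] [50 43 40]
127.5 [258. 156.] [693. 155.  30.] [11. 26.] [45 46 45]
207.0 [118. 140.] [533. 538.  30.] [19. 21.] [74 73 69]
241.0 [409. 130.] [1029. -157.   30.] [22. 14.] [32 31 28]
199.0 [157. 129.] [632. 475.  30.] [12. 28.] [51 61 41]
535.0 [314. 114.] [942. 115.  30.] [96. 16.] [84 85 84]
136.5 [360.  82.] [1190.   65.   30.] [12. 27.] [77 77 76]
667.0 [305.  63.] [1205.  287.   30.] [47. 83.] [78 78 77]
87.5 [190.  55.] [1024.  690.   30.] [22.  6.] [72 71 71]
1802.0 [450.  12.] [2043.  -63.   30.] [ 25. 121.] [28 29 29]
```

View pics/a1.png

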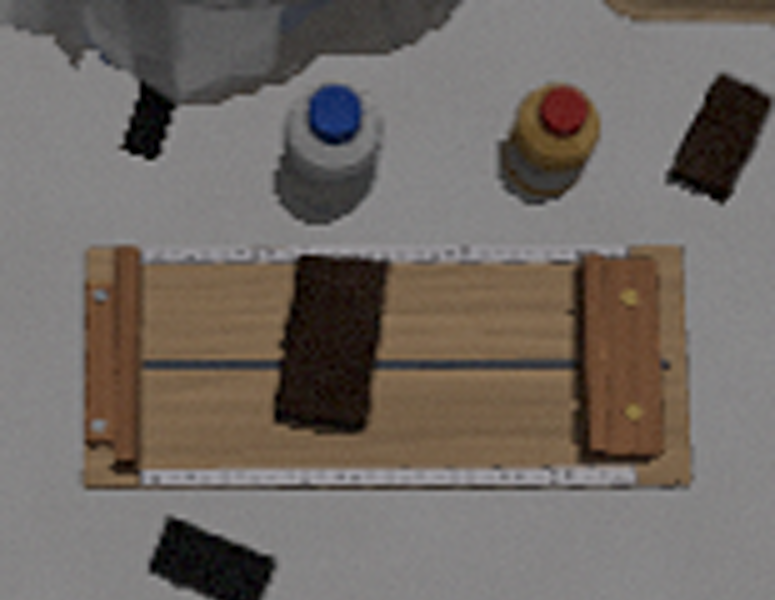

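View pics/b1.png

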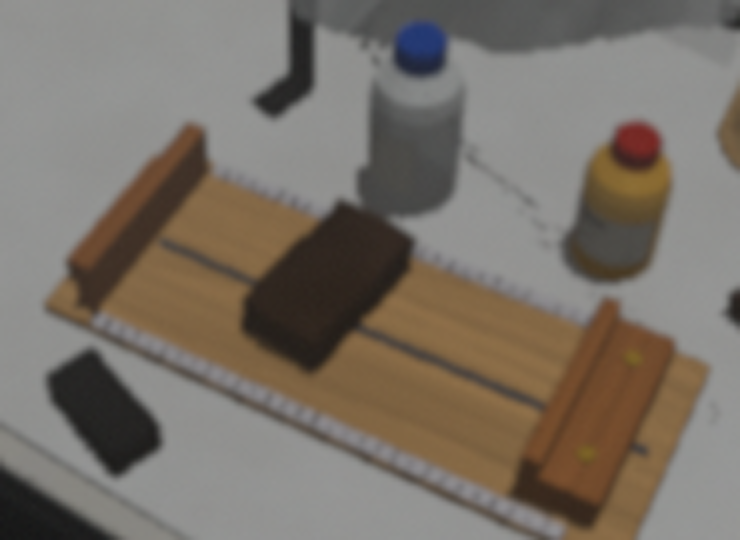

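The top crop shows board corners at (85,247), (683,245), (692,487) and (82,488), and the stone's outline at (298,255), (388,262), (365,432) and (275,420). The slide's rear is at x≈660. The near black sander is at (212,560), and the scene view agrees. The stop is at image left, which is world +y.

```bash
python3 - <<'E'
from h import *
c=load("pics/top0.npy"); s=load("pics/scene0.npy")
f=lambda p,k,o:(np.array(p,float)+.5)/k-.5+o
A=lambda p:f(p,5,[205,125]); B=lambda p:f(p,4,[185,140])
def show(n,cc,p,z): 
    r=plane(cc,p,z); print(n,r[:,:2].round(1).tolist()); return r
b=show("board top",c,A([(85,247),(683,245),(692,487),(82,488)]),10)
show("board scene L,R,br?",s,B([(45,305),(708,368)]),10)
ctr=b.mean(0); ex=(b[0]+b[3]-b[1]-b[2])[:2]; print("len",np.linalg.norm(ex)/2,"wid",np.linalg.norm((b[0]+b[1]-b[2]-b[3])[:2])/2,"ctr",ctr,"yaw",np.degrees(np.arctan2(ex[1],ex[0])))
t=show("stone top(z44) top cam",c,A([(298,255),(388,262),(365,425),(275,413)]),44)
print("sizes",np.linalg.norm(t[0]-t[1]),np.linalg.norm(t[1]-t[2]))
show("stone bottom near edge z10",c,A([(365,432),(275,420)]),10)
show("stone top scene",s,B([(343,202),(413,240),(312,338),(246,297)]),44)
show("stone bottom scene",s,B([(311,370),(246,327)]),10)
show("slide heel rear top z38",c,A([(660,260),(663,455)]),38)
show("slide plate top z51",c,A([(583,252),(590,455)]),51)
show("slide plate scene z51",s,B([(612,303),(530,465)]),51)
show("heel rear scene z38",s,B([(674,347),(590,525)]),38)
show("stop top inner z52",c,A([(140,248),(138,465)]),52)
show("stop bottom inner z10 scene",s,B([(88,308),(207,170)]),10)
show("caps",c,A([(335,112)]),130);show("cap resin",c,A([(564,110)]),105)
show("caps s",s,B([(420,35)]),130);show("cap resin s",s,B([(638,135)]),105)
show("sander",c,A([(212,560)]),26)
E
```

```text
board top [[605.1, 194.4], [633.6, -174.0], [482.9, -184.9], [456.0, 182.9]]
board scene L,R,br? [[455.6, 178.1], [628.4, -175.0]]
len 369.1355923033299 wid 150.32195674112072 ctr [544.42501911   4.61324386  10.        ] yaw 94.30444342654843
stone top(z44) top cam [[601.1, 63.1], [600.7, 9.1], [500.9, 16.5], [504.2, 70.0]]
sizes 54.08169486484448 100.07844380979664
stone bottom near edge z10 [[502.5, 15.1], [506.0, 70.0]]
stone top scene [[597.1, 55.6], [594.1, 4.8], [502.0, 16.1], [505.7, 63.6]]
stone bottom scene [[503.2, 17.8], [508.1, 66.9]]
slide heel rear top z38 [[615.7, -155.5], [496.6, -161.8]]
slide plate top z51 [[613.8, -106.8], [491.3, -116.5]]
slide plate scene z51 [[609.5, -115.7], [490.8, -125.3]]
heel rear scene z38 [[610.1, -156.0], [483.6, -165.2]]
stop top inner z52 [[596.5, 157.3], [466.2, 147.5]]
stop bottom inner z10 scene [[468.0, 154.8], [598.4, 160.5]]
caps [[664.7, 47.6]]
cap resin [[684.0, -85.5]]
caps s [[667.2, 47.4]]
cap resin s [[685.7, -87.5]]
sander [[416.6, 100.9]]
```

```bash
python3 -m pendant '{"dp":[[-0.04,-0.03,0],[-0.085,-0.063,0],[-0.13,-0.096,0],[-0.175,-0.129,0],[-0.22,-0.162,0],[-0.26,-0.192,0],[-0.30,-0.221,0],[-0.34,-0.25,0]],"rotation":[[0,0,0.1],[0,0,0.25],[0,0,0.4],[0,0,0.55],[0,0,0.7],[0,0,0.85],[0,0,1.0],[0,0,1.15]]}' 0.040
```

```text
time: 1.1
tool_pos: [408.4, 156.4, 226.6]
tcp_rot: [-3.141, -0.0, 1.676]
contact_force: [0.1, 1.1, 1.4]
grip_width: 40.0
finger_force: 0.0
```

```bash
python3 -m pendant '{"dp":[[-0.04,0.022,0],[-0.085,0.048,0],[-0.13,0.073,0.01],[-0.17,0.096,0.03],[-0.197,0.111,0.06],[-0.197,0.111,0.09],[-0.197,0.111,0.11],[-0.197,0.111,0.11]],"rotation":[[0,0,0.01],[0,0,0.02],[0,0,0.035],[0,0,0.035],[0,0,0.035],[0,0,0.035],[0,0,0.035],[0,0,0.035]]}'
python3 - <<'E'
from h import *
o=get_obs();print(o["time"],o["tool_pos"],o["tcp_rot"],o["contact_force"])
a=vision.capture("scene")["pixels"][130:290,170:380,::-1];b=vision.capture("wrist")["pixels"][:,:,::-1]
cv2.imwrite("pics/m2.png",cv2.resize(a,None,fx=3.6,fy=3.6))
cv2.imwrite("pics/w2.png",b)
E
```

```text
time: 2.1
tool_pos: [538.5, -25.6, 115.0]
tcp_rot: [-3.137, -0.001, 1.646]
contact_force: [-0.3, 0.2, 0.0]
grip_width: 39.7
finger_force: 0.0
2.1 [538.51112015 -25.62987383 115.01269023] [-3.13748762e+00 -1.16818822e-03  1.64562222e+00] [-0.34339444  0.21196896  0.02977974]
```

View pics/m2.png

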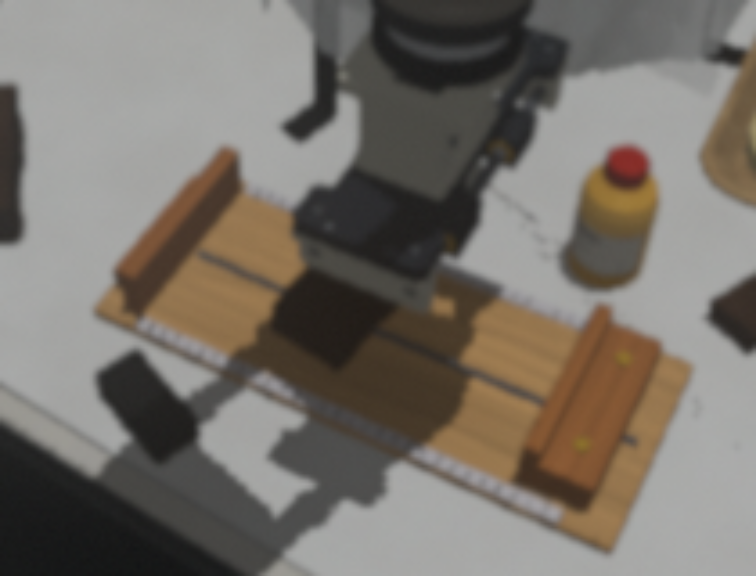

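The scene crop shows the gripper body over the stone (~370,250), 75 mm side along the board. The fingers are hidden, so I'll check the wrist view.

View pics/w2.png

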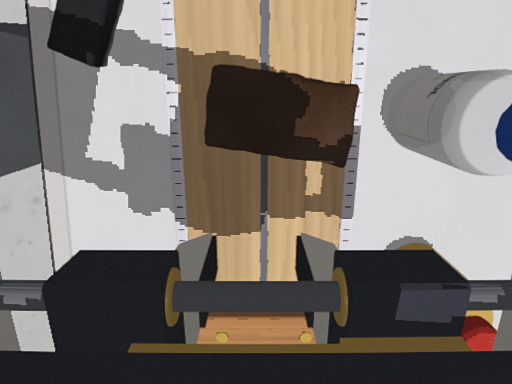

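The wrist view shows the stone ahead at ~(282,115), and both fingertips at ~(197,245) and (318,245), straddling the centre line. The path down is clear, so I'll descend.

```bash
python3 -m pendant '{"dp":[[0,0,0.03],[0,0,0.06],[0,0,0.08],[0,0,0.092],[0,0,0.092]],"rotation":[[0,0,0],[0,0,0],[0,0,0],[0,0,0],[0,0,0]]}'; python3 -m pendant '{"dp":[[0.007,0,0],[0.014,0,0],[0.021,0,0],[0.028,0,0],[0.035,0,0],[0.042,0,0],[0.049,0,0],[0.056,0,0]],"rotation":[[0,0,0],[0,0,0],[0,0,0],[0,0,0],[0,0,0],[0,0,0],[0,0,0],[0,0,0]]}'
```

```text
time: 2.82
tool_pos: [539.9, -25.7, 24.9]
tcp_rot: [3.142, -0.0, 1.646]
contact_force: [-0.0, 0.4, 1.2]
grip_width: 39.9
finger_force: 0.0
time: 3.82
tool_pos: [535.3, 30.5, 24.7]
tcp_rot: [-3.141, -0.0, 1.646]
contact_force: [-0.2, -3.8, 2.7]
grip_width: 40.1
finger_force: 1.5
```

```bash
python3 -m pendant '{"dp":[[0.006,0,0],[0.012,0,0],[0.018,0,0],[0.024,0,0],[0.030,0,0],[0.036,0,0],[0.042,0,0],[0.048,0,0]],"rotation":[[0,0,0],[0,0,0],[0,0,0],[0,0,0],[0,0,0],[0,0,0],[0,0,0],[0,0,0]]}'; python3 -m pendant '{"dp":[[0.001,0,0],[0.002,0,0],[0.003,0,0],[0.003,0,0]],"rotation":[[0,0,0],[0,0,0],[0,0,0],[0,0,0]]}'
```

```text
time: 4.82
tool_pos: [531.9, 78.4, 24.7]
tcp_rot: [-3.142, -0.0, 1.646]
contact_force: [-0.4, -2.0, 0.9]
grip_width: 40.4
finger_force: 1.3
time: 5.32
tool_pos: [531.7, 81.0, 24.7]
tcp_rot: [-3.141, -0.0, 1.646]
contact_force: [-0.2, -1.0, 0.3]
grip_width: 39.9
finger_force: 0.8
```

```bash
python3 - <<'E'
from h import *
a=vision.capture("wrist")["pixels"][:,:,::-1];cv2.imwrite("pics/w3.png",a)
E
```

```text
(no output)
```

View pics/w3.png

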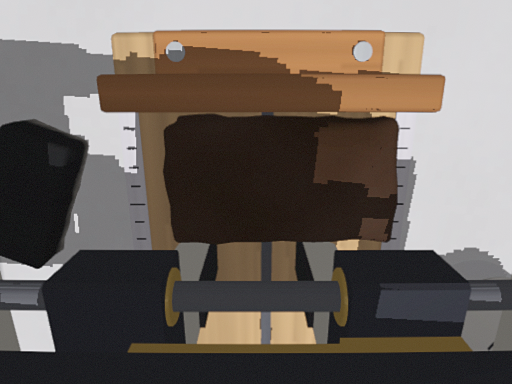

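The stone is now square to the stop, with its front edge at row ~115 and the stop's face at ~110, so it is nearly touching. I'll go on in small steps until the force rises.

```bash
python3 -m pendant '{"dp":[[0.001,0,0],[0.002,0,0],[0.002,0,0],[0.003,0,0],[0.003,0,0],[0.004,0,0],[0.004,0,0]],"rotation":[[0,0,0],[0,0,0],[0,0,0],[0,0,0],[0,0,0],[0,0,0],[0,0,0]]}'
```

```text
time: 6.25
tool_pos: [531.2, 84.1, 24.7]
tcp_rot: [-3.141, 0.001, 1.646]
contact_force: [-0.3, -8.4, 2.0]
grip_width: 40.2
finger_force: 3.5
```

```bash
python3 -m pendant '{"dp":[[0.001,0,0],[0.001,0,0],[0.002,0,0],[0.002,0,0]],"rotation":[[0,0,0],[0,0,0],[0,0,0],[0,0,0]]}'
```

```text
time: 6.75
tool_pos: [531.0, 84.5, 24.7]
tcp_rot: [-3.14, 0.003, 1.646]
contact_force: [-1.2, -14.9, 2.4]
grip_width: 40.3
finger_force: 7.7
```

```bash
python3 -m pendant '{"dp":[[-0.010,0,0],[-0.025,0,0],[-0.035,0,-0.02],[-0.045,0,-0.05],[-0.06,0,-0.075],[-0.09,0,-0.075],[-0.13,0,-0.075],[-0.17,0,-0.075]],"rotation":[[0,0,0],[0,0,0],[0,0,0],[0,0,0],[0,0,0],[0,0,0],[0,0,0],[0,0,0]]}'; python3 -m pendant '{"dp":[[-0.04,0,0],[-0.075,0,0],[-0.095,0,0],[-0.1,0,0],[-0.1,0,0]],"rotation":[[0,0,0],[0,0,0],[0,0,0],[0,0,0],[0,0,0]]}'
python3 - <<'E'
from h import *
o=get_obs();print(o["tool_pos"])
c=vision.capture("scene");np.save("pics/s4.npy",c,allow_pickle=True)
a=c["pixels"][130:290,170:380,::-1];b=vision.capture("wrist")["pixels"][:,:,::-1]
a=cv2.resize(a,None,fx=2.4,fy=2.4,interpolation=cv2.INTER_CUBIC); b=cv2.resize(b,None,fx=.56,fy=.56,interpolation=cv2.INTER_AREA)
o=np.zeros((384,800,3),np.uint8);o[:,:504]=a;o[:215,504:504+287]=b;cv2.imwrite("pics/m4.png",o)
E
```

```text
time: 7.75
tool_pos: [544.1, -83.9, 99.8]
tcp_rot: [3.141, -0.0, 1.646]
contact_force: [0.5, 0.7, -1.1]
grip_width: 39.9
finger_force: 0.0
time: 8.38
tool_pos: [551.4, -181.6, 99.6]
tcp_rot: [-3.141, -0.001, 1.646]
contact_force: [-0.1, 0.0, 0.5]
grip_width: 40.1
finger_force: 0.0
[ 551.41243365 -181.63444133   99.57683463]
```

View pics/m4.png

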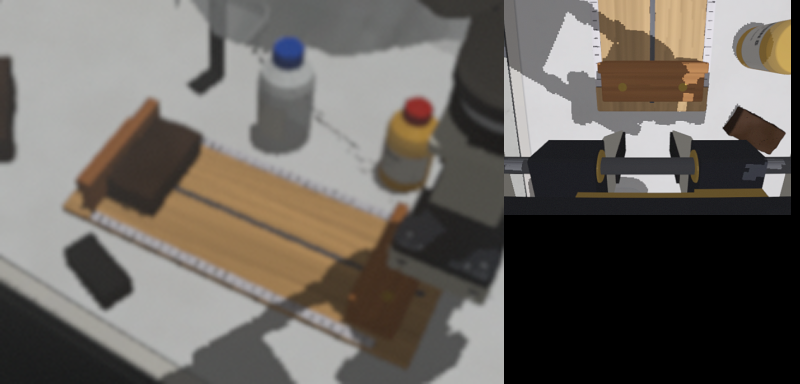

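The stone lies against the stop (~(150,165) in the crop), the bottles are unmoved, and the fingers sit behind the slide's heel. Next: descend and push the slide.

```bash
python3 -m pendant '{"dp":[[0,0,0.025],[0,0,0.05],[0,0,0.07],[0,0,0.076],[0,0,0.076]],"rotation":[[0,0,0],[0,0,0],[0,0,0],[0,0,0],[0,0,0]]}'; python3 -m pendant '{"dp":[[0.007,0,0],[0.014,0,0],[0.022,0,0],[0.032,0,0],[0.042,0,0],[0.052,0,0],[0.062,0,0],[0.072,0,0]],"rotation":[[0,0,0],[0,0,0],[0,0,0],[0,0,0],[0,0,0],[0,0,0],[0,0,0],[0,0,0]]}'
```

```text
time: 9.1
tool_pos: [551.6, -181.7, 23.8]
tcp_rot: [-3.142, -0.0, 1.647]
contact_force: [0.9, -0.3, 0.3]
grip_width: 40.0
finger_force: 0.0
time: 10.1
tool_pos: [546.2, -109.8, 23.7]
tcp_rot: [3.141, -0.0, 1.646]
contact_force: [1.8, -2.4, 1.1]
grip_width: 40.1
finger_force: 1.2
```

```bash
python3 -m pendant '{"dp":[[0.010,0,0],[0.020,0,0],[0.030,0,0],[0.040,0,0],[0.050,0,0],[0.060,0,0],[0.070,0,0],[0.080,0,0]],"rotation":[[0,0,0],[0,0,0],[0,0,0],[0,0,0],[0,0,0],[0,0,0],[0,0,0],[0,0,0]]}'; python3 -m pendant '{"dp":[[0.009,0,0],[0.018,0,0],[0.027,0,0],[0.035,0,0],[0.042,0,0],[0.047,0,0],[0.051,0,0],[0.054,0,0]],"rotation":[[0,0,0],[0,0,0],[0,0,0],[0,0,0],[0,0,0],[0,0,0],[0,0,0],[0,0,0]]}'
```

```text
time: 11.1
tool_pos: [540.0, -30.0, 23.7]
tcp_rot: [-3.142, -0.0, 1.646]
contact_force: [2.4, -2.6, 1.9]
grip_width: 39.6
finger_force: 1.2
time: 12.1
tool_pos: [536.0, 23.3, 23.7]
tcp_rot: [-3.141, -0.0, 1.646]
contact_force: [0.7, -2.2, 2.3]
grip_width: 39.9
finger_force: 1.0
```

```bash
python3 -m pendant '{"dp":[[0.002,0,0],[0.004,0,0],[0.006,0,0],[0.007,0,0],[0.008,0,0],[0.009,0,0],[0.010,0,0],[0.010,0,0]],"rotation":[[0,0,0],[0,0,0],[0,0,0],[0,0,0],[0,0,0],[0,0,0],[0,0,0],[0,0,0]]}'
```

```text
time: 13.1
tool_pos: [535.2, 33.2, 23.6]
tcp_rot: [-3.141, -0.0, 1.646]
contact_force: [-0.2, -1.3, 0.9]
grip_width: 40.2
finger_force: 0.6
```

```bash
python3 -m pendant '{"dp":[[0.001,0,0],[0.002,0,0],[0.003,0,0],[0.004,0,0],[0.005,0,0],[0.005,0,0]],"rotation":[[0,0,0],[0,0,0],[0,0,0],[0,0,0],[0,0,0],[0,0,0]]}'
```

```text
time: 13.85
tool_pos: [535.0, 36.8, 23.7]
tcp_rot: [-3.141, 0.002, 1.646]
contact_force: [-1.2, -9.0, 0.4]
grip_width: 39.9
finger_force: 4.5
```

```bash
python3 -m pendant '{"dp":[[0.001,0,0],[0.001,0,0],[0.002,0,0],[0.002,0,0]],"rotation":[[0,0,0],[0,0,0],[0,0,0],[0,0,0]]}'; python3 -m pendant '{"dp":[[-0.003,0,0],[-0.010,0,0],[-0.02,0,0],[-0.03,0,0],[-0.035,0,-0.03],[-0.04,0,-0.07],[-0.05,0,-0.11],[-0.05,0,-0.14]],"rotation":[[0,0,0],[0,0,0],[0,0,0],[0,0,0],[0,0,0],[0,0,0],[0,0,0],[0,0,0]]}';  python3 -m pendant '{"dp":[[-0.05,0,0],[-0.10,0,0],[-0.14,0,0],[-0.15,0,0],[-0.15,0,0]],"rotation":[[0,0,0],[0,0,0],[0,0,0],[0,0,0],[0,0,0]]}'
python3 - <<'E'
from h import *
for i,n in enumerate(("scene","top")):
    a=vision.capture(n)["pixels"][:,:,::-1]
    a=a[130:290,170:380] if i==0 else a[125:245,205:360]
    cv2.imwrite(f"pics/f{i}.png",cv2.resize(a,None,fx=(3.6,5)[i],fy=(3.6,5)[i],interpolation=cv2.INTER_CUBIC))
E
```

```text
time: 14.35
tool_pos: [535.0, 36.9, 23.8]
tcp_rot: [-3.141, 0.004, 1.647]
contact_force: [-0.8, -18.0, 1.1]
grip_width: 40.1
finger_force: 9.1
time: 15.35
tool_pos: [539.0, -10.8, 165.5]
tcp_rot: [3.14, 0.0, 1.645]
contact_force: [-0.4, 0.6, -0.4]
grip_width: 40.0
finger_force: 0.0
time: 15.98
tool_pos: [549.5, -159.6, 163.5]
tcp_rot: [-3.141, -0.001, 1.644]
contact_force: [-0.2, 0.4, 0.1]
grip_width: 40.2
finger_force: 0.0
```

View pics/f0.png

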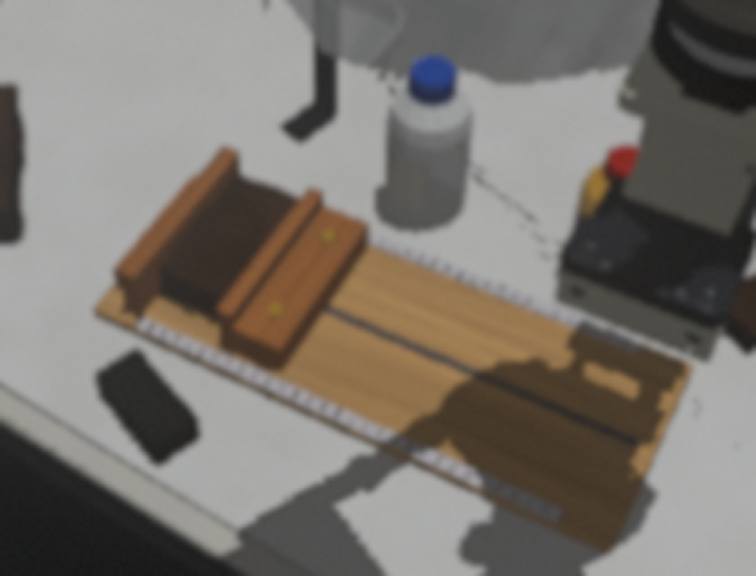

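View pics/f1.png

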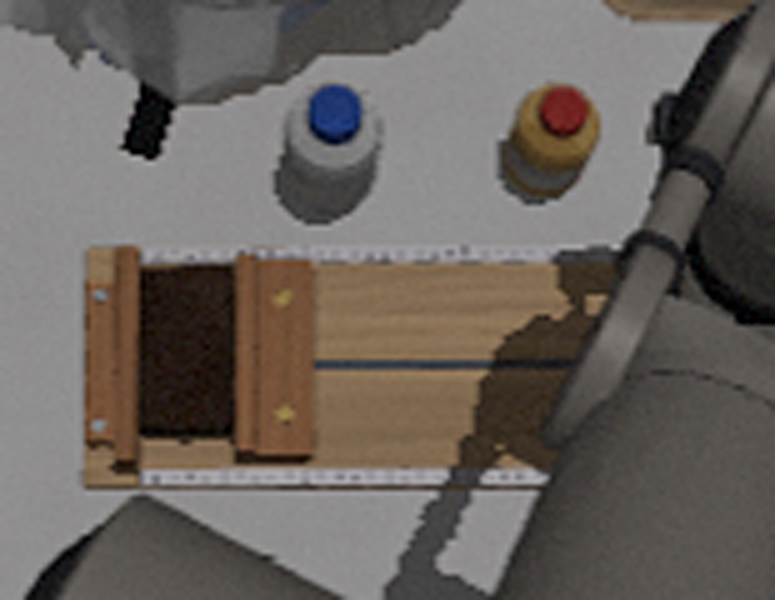

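The stone is flush between the stop (x≈138) and the slide (x≈236). The bottles are where they were at (335,112) and (564,110), the sander hasn't moved, and the robot is clear.

```bash
python3 -c "
from plant import workorder
print(workorder.close_job())"
```

```text
the job is handed in; nothing more can be done
None
```

The stone's long side is against the end stop and the slide has been pushed up to its other side; bottles and sander are unmoved, and I handed the job in at about 16 s (no verdict was returned).

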